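# Rack the mixing pots by size

### The arm

A 6-joint arm with a two-finger parallel gripper is mounted at the origin on the work surface. World frame = base frame: x ahead of the robot, y to its left, z up, the work surface at z = 0. Lengths are in mm, angles in rad, forces in N, time in s.
With the tool pointing down it reaches from about 300 to 775 mm from the base axis. Payload 14.6 kg.
Tool frame: the origin (TCP) lies between the finger pads; the fingertips stand manip.tip_reach ahead of it and the grasp point (between the pads) lies 5 mm behind it (manip.tip_reach is the distance from the TCP to the fingertips, in mm); z points along the fingers, y is the line along which they close (so a half turn about z gives the same grasp; the last joint's range is limited). The gripper opens to 94 mm and grips with 3 to 60 N. Pads are 16 mm wide; open, the fingers measure 119 mm over their backs; the gripper's body (75 mm by 177 mm) begins 78 mm behind the grasp point.
Start: joints at [-1.253, 0.3, 1.521, -0, 1.321, -0.067], TCP at [206.448, -509.773, 185.046] pointing down, gripper open.
Joint ranges: [-3.03, 3.03], [-0.79, 2.21], [0.23, 2.52], [-1.04, 4.18], [0, 3.07], [-2.55, 2.55]. Speed limits (rad/s): [2.22, 2.22, 2.57, 3.14, 3.14, 3.14].

### API

Orientations are given as [roll, pitch, yaw] about the fixed x, y, z axes, in that order (R = Rz(yaw) Ry(pitch) Rx(roll)).
In Python, from cell import manip gives the robot as it stands. The module is installed in compiled form; this text tells all that it offers.
- The arm moves only by the shell command python3 -m creep 'ROWS' [FORCE]. ROWS is JSON, a list of rows, each a list of 3 entries, a list of its own where there are three numbers: the opening, from -1 (shut) to 1 (fully open), then the shift along the tool's x, y, z in cm, then the turn about the tool's z in units of 5 degrees (1.0 is 5 degrees). In form: [[grip, [tx, ty, tz], roll], ...]. A call has 1 to 12 rows; each row is the pose to reach, as a shift and turn from the pose commanded when the call began, along the tool's axes at that moment; what a row does not reach only later rows make up. A row lasts 1/10 s, in which the tool goes at most 50 mm and 8.59 degrees, less where a joint would pass 70% of its speed; a pose out of reach is approached as far as the arm can. A call with a gripper value outside its range is refused whole. The fingers move at their own pace and stop on an object; FORCE is the grip in N (left out, the last holds). Time passes only in rows, so rows that repeat a pose let the fingers close. It gives the time, the measured TCP pose, the force, the opening and the grip force at its end, in the units of the state.
- manip.read_state(): the state, without advancing time (a new reading comes with each control period).
- manip.camera(name): name is "scene" or "side" or "wrist"; returns the picture (384x512x3 uint8, red, green, blue); there is no depth.
- manip.camera_params(name): a dict with "fovy" (degrees; the focal length in pixels is half the picture's height over the tangent of half this angle, whatever the lens; pixels are square), "cx", "cy" (the principal point, pixels), "origin" and "attitude" of the camera in the world. Camera axes: x right, y down, z forward; pixel columns grow to the right and rows downward; lengths in mm; the calibration is good to about 2 mm. A picture is of the moment at which its call begins: read the wrist's pose just before it. camera_params takes no time and is no camera call; for the wrist camera it gives the pose at the moment of the call.
- manip.sign_off(): hands the job in; it is judged then, once.
The state is a dict: "clock": time; "joints": joint angles; "qd": joint speeds; "effort": joint torques, N m; "eef_pos": TCP position; "eef_rot": TCP orientation; "wrist_force": force on the tool from outside, world axes, zero at the start; "moment": the same for the moment, N m; "finger_gap": finger opening in mm; "finger_force": force on a finger pad.
Only numpy, scipy, OpenCV 4.12 (cv2) and the standard library are available. Lean on these libraries where they do the work, as an engineer would, in place of code of your own. Each camera call takes 0.05 s, during which the arm holds its last target. There are 200 camera calls.

### The job

Move the four steel mixing pots from the plywood drying board to the dark wooden rack, each standing upright inside the collar of the round holder made for its diameter: narrowest pot in the narrowest holder, and so on up to the widest in the widest. The slim pot stands inside the wide one: pull it out before you move the wide pot. Set the pots down rather than drop them, and leave the paint tin and the tumbler where they stand.

Things in the scene. Friction and masses are not known exactly. Their poses are not given: they have to be found in the camera images.
- pot_slim: Open straight-sided round steel pot, the narrowest and tallest of the four: outer diameter 34 mm, height 112 mm, wall 3 mm, floor 4 mm, 60 to 230 g. Origin at the centre of its underside, z up its axis. At the start it stands upright inside the wide pot (loosely, 12 mm of play all round, its underside on that pot's 4 mm floor), sticking out 56 mm above the wide pot's rim.
- pot_tall: Open straight-sided round steel pot, the second narrowest and second tallest of the four: outer diameter 46 mm, height 94 mm, wall 3 mm, floor 4 mm, 60 to 230 g. Origin at the centre of its underside, z up its axis. At the start it stands upright on the plywood board. The three places on the 12 mm thick board are about 120 mm apart.
- pot_middle: Open straight-sided round steel pot, the second widest and second lowest of the four: outer diameter 55 mm, height 77 mm, wall 3 mm, floor 4 mm, 60 to 230 g. Origin at the centre of its underside, z up its axis. At the start it stands upright on the plywood board. Its board lies beside the rack, rows parallel within 3 degrees, about 155 mm apart, either one nearer the robot.
- pot_wide: Open straight-sided round steel pot, the widest and lowest of the four: outer diameter 64 mm, height 60 mm, wall 3 mm, floor 4 mm, 60 to 230 g. Origin at the centre of its underside, z up its axis. At the start it stands upright on the plywood board, with the slim pot inside it.
- holder_slim: Fixed round light-wood holder for the 34 mm pot: 4 mm floor, raised collar of outer diameter 62 mm, inner 52 mm, height 14 mm. Origin at the centre of its underside, on the 12 mm thick dark rack; the pot stands 4 mm above the origin. y axis along the row of four holders: 100 mm apart, order shuffled. The rack holds nothing else.
- holder_tall: Fixed round light-wood holder for the 46 mm pot: 4 mm floor, raised collar of outer diameter 74 mm, inner 64 mm, height 14 mm. Origin at the centre of its underside, on the 12 mm thick dark rack; the pot stands 4 mm above the origin. y axis along the row of four holders: 100 mm apart, order shuffled.
- holder_middle: Fixed round light-wood holder for the 55 mm pot: 4 mm floor, raised collar of outer diameter 83 mm, inner 73 mm, height 14 mm. Origin at the centre of its underside, on the 12 mm thick dark rack; the pot stands 4 mm above the origin. y axis along the row of four holders: 100 mm apart, order shuffled.
- holder_wide: Fixed round light-wood holder for the 64 mm pot: 4 mm floor, raised collar of outer diameter 92 mm, inner 82 mm, height 14 mm. Origin at the centre of its underside, on the 12 mm thick dark rack; the pot stands 4 mm above the origin. y axis along the row of four holders: 100 mm apart, order shuffled.
- paint_tin: Bystander: closed metal paint tin, diameter 84 mm, height 95 mm, standing to the robot's right of the work. Origin at the centre of its underside.
- tumbler: Bystander: dark green drinking tumbler, diameter 80 mm at the top, height 150 mm, standing to the robot's left of the work. Origin at the centre of its underside.

How it is judged:
By the outcome, as a careful person would: the job done as asked, in the order asked, and still so for the second after the job is handed in, with the robot touching nothing.
It also fails if it takes over 99 s, if anything falls off the work surface, if the arm or the gripper's body presses on something with over 40 N, if the wrist force passes 120 N, or if a joint passes its speed limit or range.

## Working session

There is one attempt and no reset: what is moved stays moved. The work goes in short steps, Python scripts to look and compute and a shell command to move; the robot and the scene stay as the last step left them, time stands still between calls to the robot, and variables do not carry over. Pictures are saved under pics/ and viewed, at most 14 in all, crops included, and the job is handed in when it is done.

```bash
mkdir -p pics
python3 - <<'E'
from cell import manip
import cv2
print(manip.tip_reach, manip.read_state())
for n in("scene","side","wrist"):
    print(n,manip.camera_params(n)); cv2.imwrite(f"pics/{n}0.png",manip.camera(n)[:,:,::-1])
E
```

```text
14.0 {'clock': 0.0, 'joints': array([-1.25259650e+00,  3.00472108e-01,  1.52156759e+00,  3.69933742e-05,
        1.32069280e+00, -6.65907896e-02]), 'qd': array([-0.00151508, -0.00023367, -0.00018139,  0.00136328,  0.00056235,
        0.002189  ]), 'effort': array([ 3.09053539e-04, -5.31800437e+01, -3.52737737e+01,  7.08331587e-02,
        2.43639486e-02, -6.82592986e-05]), 'eef_pos': array([ 206.37526634, -509.5129454 ,  184.49149719]), 'eef_rot': array([-3.14045772e+00, -1.11599701e-04,  3.84781381e-01]), 'wrist_force': array([ 0.2063496 , -0.53418661,  0.83829996]), 'moment': array([ 0.01988898, -0.00236083, -0.0229493 ]), 'finger_force': 0.0, 'finger_gap': 94.30318926283465}
scene {'fovy': 49.463976934283245, 'cx': 250.5253136466494, 'cy': 184.80249201962687, 'origin': array([1220.45318557, -488.95422045,  873.52841748]), 'attitude': array([-2.3261183,  0.0034486,  0.9328987])}
side {'fovy': 45.50859959552023, 'cx': 259.5860375030832, 'cy': 190.59715469674688, 'origin': array([  257.56217902, -1235.84429793,   882.96895749]), 'attitude': array([-2.15150392, -0.01267537, -0.22517661])}
wrist {'fovy': 58.24900220013159, 'cx': 253.18449176066747, 'cy': 188.7629993731793, 'origin': array([ 279.515885  , -479.01574768,  383.70984912]), 'attitude': array([ 2.86581951e+00,  8.65042767e-04, -1.18520323e+00])}
```

View pics/scene0.png

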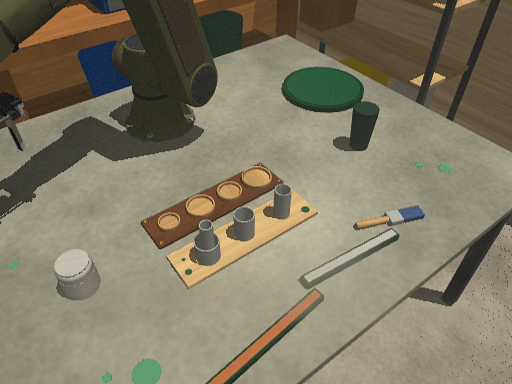

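View pics/side0.png

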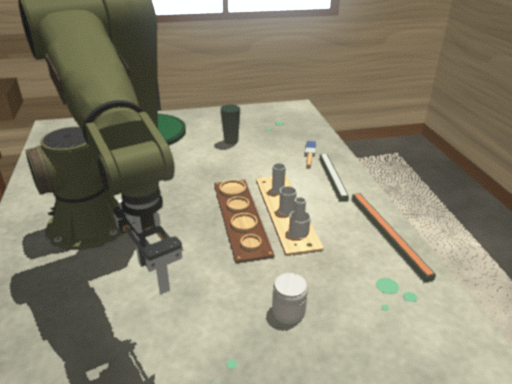

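The scene view shows the dark rack nearer the robot. Its holders are at about (169,222), (200,205), (229,190) and (257,176). On the plywood are wide+slim (206,245), a pot at (243,224) and a pot at (283,200). The tin is at (76,273) and the tumbler at (363,127). The side view agrees, with pots at (300,220), (287,200) and (279,178).

```bash
cat > h.py <<'E'
import numpy as np, cv2
from scipy.spatial.transform import Rotation as Ro
from cell import manip
def cam(n): return manip.camera_params(n)
def ray(p,uv):
    f=192/np.tan(np.radians(p["fovy"])/2)
    d=np.array([(uv[0]-p["cx"])/f,(uv[1]-p["cy"])/f,1.])
    return np.array(p["origin"]),Ro.from_euler("xyz",p["attitude"]).apply(d)
def plane(p,uv,z):
    o,d=ray(p,uv); return o+d*(z-o[2])/d[2]
def tri(obs):
    A=np.zeros((3,3));b=np.zeros(3)
    for p,uv in obs:
        o,d=ray(p,uv); d=d/np.linalg.norm(d); M=np.eye(3)-np.outer(d,d); A+=M;b+=M@o
    x=np.linalg.solve(A,b)
    r=[np.linalg.norm(np.cross(x-ray(p,uv)[0],ray(p,uv)[1]/np.linalg.norm(ray(p,uv)[1]))) for p,uv in obs]
    return x,max(r)
E
python3 - <<'E'
from h import *
np.set_printoptions(precision=1,suppress=True)
S,D=cam("scene"),cam("side")
for n,a in dict(h1=(169,222),h2=(200,205),h3=(229,190),h4=(257,177)).items(): print(n,plane(S,a,26))
for n,a in dict(h1=(250,242),h2=(244,221),h3=(238,204),h4=(232,187)).items(): print(n,plane(D,a,26))
for a,b in [((206,225),(300,201)),((207,242),(300,216)),((243,211),(288,190)),((283,188),(279,167))]: print(tri([(S,a),(D,b)]))
for n,a in dict(tin=(76,292),tum=(361,148)).items(): print(n,plane(S,a,0))
s,d=[cv2.resize(cv2.imread(f"pics/{n}0.png")[y:y+150,x:x+200],None,fx=4 if 0 else 3.9,fy=3.9,interpolation=cv2.INTER_CUBIC) for n,x,y in (("scene",130,150),("side",190,140))]
cv2.imwrite("pics/sc.png",s)
E
```

```text
h1 [ 481.5 -220.    26. ]
h2 [ 477.1 -119.1   26. ]
h3 [475.7 -19.   26. ]
h4 [479.7  80.9  26. ]
h1 [ 471.5 -225.5   26. ]
h2 [ 474.2 -122.6   26. ]
h3 [473.  -28.5  26. ]
h4 [471.7  76.4  26. ]
(array([ 628.8, -185.9,  123.3]), np.float64(1.2719002901478715))
(array([ 632.4, -189.6,   68.8]), np.float64(0.7099692020109896))
(array([623.9, -74.9,  93.7]), np.float64(3.5382048183147172))
(array([628.2,  53.3, 104.3]), np.float64(3.869199323692434))
tin [ 524.3 -499.2    0. ]
tum [550.8 466.9  -0. ]
```

View pics/sc.png

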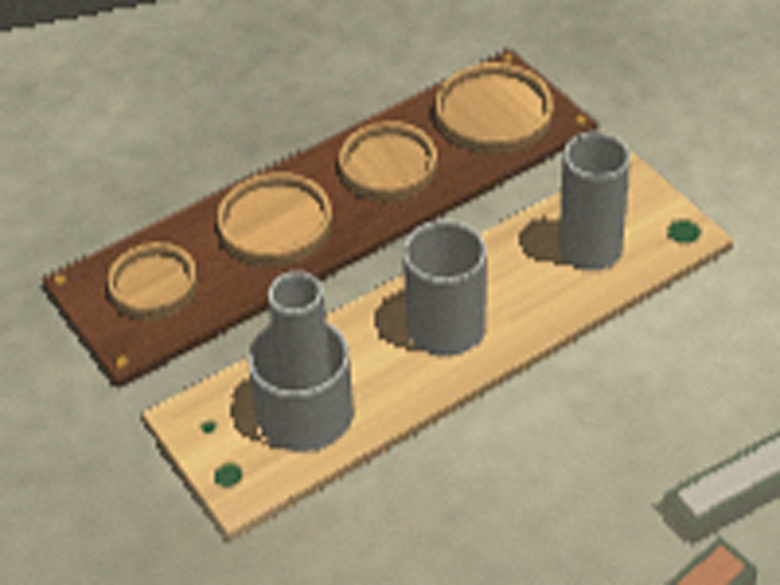

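The crop confirms the holder order from the robot's right as slim, middle, tall, wide, and the pots as wide+slim, middle, tall. Next I move above the work for wrist views.

```bash
python3 -m creep '[[1,[53,-26,-7],4.41],[1,[53,-26,-7],4.41],[1,[53,-26,-7],4.41],[1,[53,-26,-7],4.41],[1,[53,-26,-7],4.41],[1,[53,-26,-7],4.41],[1,[53,-26,-7],4.41],[1,[53,-26,-7],4.41],[1,[53,-26,-7],4.41],[1,[53,-26,-7],4.41],[1,[53,-26,-7],4.41],[1,[53,-26,-7],4.41]]' 25
python3 -m creep '[[1,[0,0,0],0],[1,[0,0,0],0],[1,[0,0,0],0],[1,[0,0,0],0]]'
python3 - <<'E'
from h import *
import pickle
P=cam("wrist");I=manip.camera("wrist");pickle.dump((P,I),open("w1.pkl","wb"))
cv2.imwrite("pics/w1.png",I[:,:,::-1]);print(P,manip.read_state()["eef_rot"])
E
```

```text
clock: 1.35
eef_pos: [600.6, -68.4, 255.0]
eef_rot: [-3.142, 0.0, 0.0]
wrist_force: [1.1, -0.2, -0.2]
finger_gap: 93.8
finger_force: 0.0
clock: 1.75
eef_pos: [599.1, -71.4, 255.1]
eef_rot: [3.142, 0.0, -0.002]
wrist_force: [-0.9, 0.2, -0.3]
finger_gap: 94.2
finger_force: 0.0
{'fovy': 58.24900220013159, 'cx': 253.18449176066747, 'cy': 188.7629993731793, 'origin': array([677.92128407, -70.43613007, 454.24822766]), 'attitude': array([ 2.86593569e+00, -8.71017168e-04, -1.57159931e+00])} [ 3.14147132e+00 -1.83509704e-04 -1.58694690e-03]
```

View pics/w1.png

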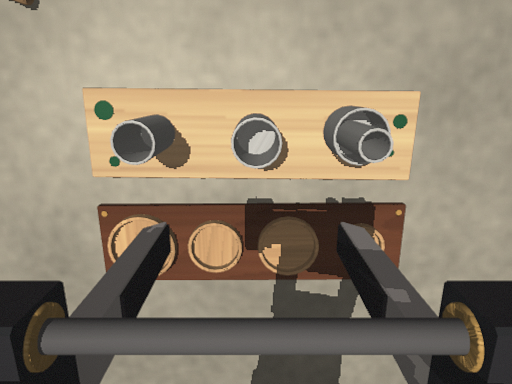

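The wrist view shows bright rims: tall at (134,142), middle (257,142), wide (358,136), slim (376,146). The rack is partly hidden by the fingers, so I take further views from shifted places.

```bash
cat > snap.py <<'E'
from h import *
import pickle,sys
n=sys.argv[1]
P=cam("wrist");I=manip.camera("wrist");pickle.dump((P,I),open(n+".pkl","wb"));cv2.imwrite(f"pics/{n}.png",I[:,:,::-1])
E
H='[1,[0,0,0],0]'
python3 -m creep '[[1,[2,6,-3.5],0],[1,[2,6,-3.5],0],[1,[2,6,-3.5],0],[1,[2,6,-3.5],0],[1,[2,6,-3.5],0],[1,[2,6,-3.5],0]]'; python3 snap.py w2
python3 -m creep '[[1,[-17,0,3.5],0],[1,[-17,0,3.5],0],[1,[-17,0,3.5],0],[1,[-17,0,3.5],0],[1,[-17,0,3.5],0],[1,[-17,0,3.5],0],[1,[-17,0,3.5],0],[1,[-17,0,3.5],0]]'; python3 snap.py w3
python3 -m creep '[[1,[0,-12,0],0],[1,[0,-12,0],0],[1,[0,-12,0],0],[1,[0,-12,0],0],[1,[0,-12,0],0],[1,[0,-12,0],0],[1,[0,-12,0],0]]'; python3 snap.py w4
python3 - <<'E'
import cv2,numpy as np
a=[cv2.imread(f"pics/w{i}.png")[:300] for i in (2,3,4)]
c=np.vstack([np.hstack([a[0],a[1]]),np.hstack([a[2],a[2]*0])])
cv2.imwrite("pics/m.png",cv2.resize(c,(800,469),interpolation=cv2.INTER_AREA))
E
```

```text
clock: 2.4
eef_pos: [619.4, -129.6, 289.6]
eef_rot: [-3.141, 0.001, 0.001]
wrist_force: [0.1, -0.9, 0.1]
finger_gap: 94.3
finger_force: 0.0
clock: 3.25
eef_pos: [450.4, -130.2, 254.8]
eef_rot: [-3.141, 0.0, 0.0]
wrist_force: [0.7, -0.9, -0.5]
finger_gap: 94.1
finger_force: 0.0
clock: 4.0
eef_pos: [449.8, -11.2, 254.9]
eef_rot: [3.142, 0.0, -0.001]
wrist_force: [-0.4, 0.1, 1.2]
finger_gap: 94.2
finger_force: 0.0
```

View pics/m.png

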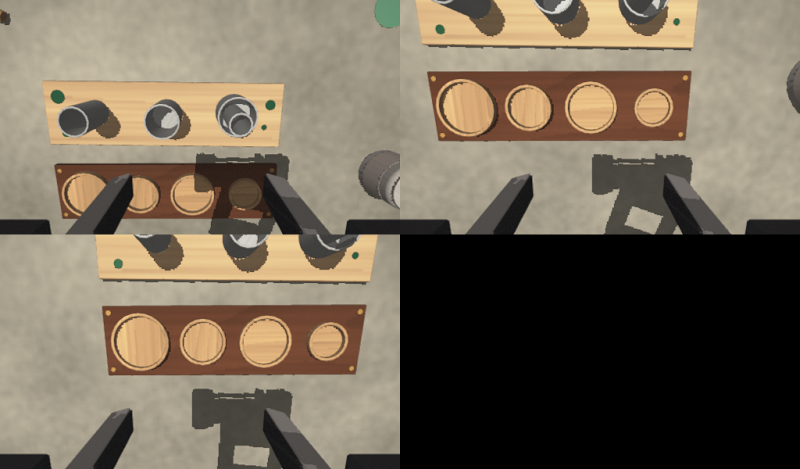

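The three views show the rack clear in w3 and w4 (full-size holder centres near y=137 and y=138), and in w2 the slim rim lies inside the wide rim. Now I fit the contours.

```bash
cat > fit.py <<'E'
from h import *
import pickle
np.set_printoptions(precision=1,suppress=True)
for n in ("w3","w4"):
    P,I=pickle.load(open(n+".pkl","rb")); h=cv2.cvtColor(I,cv2.COLOR_RGB2HSV)
    m=((h[...,2]>150)&(h[...,1]>60)).astype(np.uint8); m[:80]=0;m[190:]=0
    for c in cv2.findContours(m,cv2.RETR_EXTERNAL,cv2.CHAIN_APPROX_NONE)[0]:
        if 800<cv2.contourArea(c)<9000:
            e=cv2.fitEllipse(cv2.convexHull(c)); print(n,np.array(e[0]),np.array(e[1]),plane(P,e[0],26))
for n in ("w1","w2"):
    P,I=pickle.load(open(n+".pkl","rb")); h=cv2.cvtColor(I,cv2.COLOR_RGB2HSV)
    m=((h[...,2]>125)&(h[...,1]<40)).astype(np.uint8); m[:90]=0;m[185:]=0;m[:,:70]=0;m[:,430:]=0
    cv2.imwrite(f"pics/{n}m.png",m*255)
    for c in cv2.findContours(m,cv2.RETR_LIST,cv2.CHAIN_APPROX_NONE)[0]:
        if cv2.contourArea(c)>250:
            e=cv2.fitEllipse(cv2.convexHull(c)); print(n,np.array(e[0]),np.array(e[1]),cv2.contourArea(c))
E
python3 fit.py
python3 - <<'E'
import cv2,numpy as np
o=[]
for n in("w1","w2"):
    m=cv2.imread(f"pics/{n}m.png")[90:190,70:430]; i=cv2.imread(f"pics/{n}.png")[90:190,70:430]
    o.append(np.hstack([m,i]))
cv2.imwrite("pics/mm.png",cv2.resize(np.vstack(o),(800,222)))
E
```

```text
w3 [324.4 137.2] [48.1 50.5] [ 474.5 -217.6   26. ]
w3 [163.2 137.5] [57.1 61.1] [473.9 -18.   26. ]
w3 [243.7 137.1] [66.1 66.5] [ 474.6 -117.6   26. ]
w3 [ 82.5 137.4] [68.8 78.3] [474.   81.9  26. ]
w4 [420.4 136.5] [46.4 52.5] [ 474.6 -217.5   26. ]
w4 [258.9 137. ] [58.6 59.2] [474.  -17.6  26. ]
w4 [339.7 136.5] [64.4 68.4] [ 474.6 -117.6   26. ]
w4 [178.2 137. ] [71.6 75.5] [474.1  82.2  26. ]
w1 [375.6 145.1] [28.8 32. ] 687.0
w1 [260.7 141.9] [20.5 32.3] 465.0
w1 [132.  142.2] [38.8 42.5] 1252.5
w1 [256.  142.6] [46.9 47.4] 1691.0
w1 [132.4 142.1] [42.3 46.2] 1483.5
w1 [256.2 142.4] [50.6 51. ] 1963.0
w1 [363.1 137.1] [58.  60.5] 1150.0
w2 [308.1 159.5] [26.7 27.8] 552.5
w2 [ 92.6 155.5] [34.3 38.8] 1009.0
w2 [ 93.  155.5] [37.5 41.8] 1177.0
w2 [206.1 155.4] [41.6 43.7] 1045.5
w2 [206.7 155.3] [44.6 46.4] 1571.5
w2 [304.1 149.1] [46.9 49.5] 980.5
w2 [303.9 149.3] [51.  52.2] 2025.0
```

View pics/mm.png

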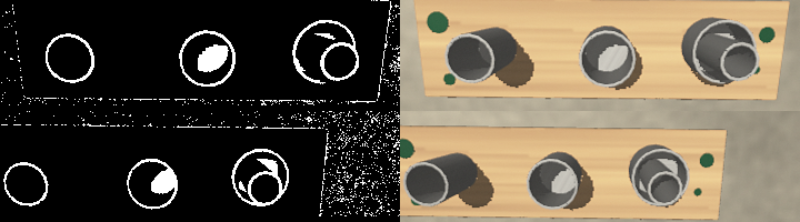

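The mask shows clean rim rings for every pot in both views. The wide and slim rims touch in w1 but separate in w2.

Run:
```python
from h import *
import pickle
np.set_printoptions(precision=1,suppress=True)
P={i:pickle.load(open(f"w{i}.pkl","rb"))[0] for i in (1,2,3,4)}
for n,a,b,z in [("tall",(132.4,142.1),(93,155.5),106),("mid",(256.2,142.4),(206.7,155.3),89),("slim",(375.6,145.1),(308.1,159.5),128)]:
    print(n,tri([(P[1],a),(P[2],b)]),plane(P[1],a,z),plane(P[2],b,z))
print("wide",plane(P[2],(304,149.2),72))
for a,b in [((324.4,137.2),(420.4,136.5)),((163.2,137.5),(258.9,137)),((243.7,137.1),(339.7,136.5)),((82.5,137.4),(178.2,137))]: print(tri([(P[3],a),(P[4],b)]))
# wide rim in w1: left part of outer contour
I=pickle.load(open("w1.pkl","rb"))[1];h=cv2.cvtColor(I,cv2.COLOR_RGB2HSV)
m=((h[...,2]>125)&(h[...,1]<40)).astype(np.uint8);m[:90]=0;m[185:]=0;m[:,:300]=0;m[:,400:]=0
c=max(cv2.findContours(m,cv2.RETR_EXTERNAL,cv2.CHAIN_APPROX_NONE)[0],key=cv2.contourArea)[:,0]
c=c[(c[:,0]<352)|(c[:,1]<122)];e=cv2.fitEllipse(c);print(e,tri([(P[1],e[0]),(P[2],(304,149.2))]))
print(manip.read_state()["eef_pos"])
```

```text
tall (array([628.3,  51.8, 104.7]), np.float64(0.11710601792536483)) [628.6  51.4 106. ] [628.4  51.2 106. ]
mid (array([625.4, -73.9,  87. ]), np.float64(0.03937048486577926)) [625.7 -73.9  89. ] [625.7 -74.2  89. ]
slim (array([ 628.5, -187.1,  127.8]), np.float64(0.09653322110949841)) [ 628.6 -187.   128. ] [ 628.4 -187.1  128. ]
wide [ 630.3 -190.6   72. ]
(array([ 474.5, -217.6,   26. ]), np.float64(0.005054453421156134))
(array([473.8, -17.7,  24.7]), np.float64(0.07855638590745616))
(array([ 474.6, -117.7,   25.9]), np.float64(0.041232603969799206))
(array([473.9,  82.6,  24.5]), np.float64(0.11489736487974045))
((362.2365417480469, 136.24725341796875), (54.2545051574707, 56.7579345703125), 50.56697463989258) (array([ 630.6, -190.2,   75.2]), np.float64(0.22408385294241814))
[449.7 -11.2 254.9]
```

Triangulated heights match the text: rims 105, 87, 128 and about 74 mm, collars about 25 to 26 mm. I start with the slim pot.

```bash
python3 -m creep '[[1,[17.87,17.58,0],0],[1,[17.87,17.58,0],0],[1,[17.87,17.58,0],0],[1,[17.87,17.58,0],0],[1,[17.87,17.58,0],0],[1,[17.87,17.58,0],0],[1,[17.87,17.58,4],0],[1,[17.87,17.58,7],0],[1,[17.87,17.58,10],0],[1,[17.87,17.58,13],0],[1,[17.87,17.58,15.5],0],[1,[17.87,17.58,15.5],0]]' 25
python3 -m creep '[[1,[0,0,0],0],[1,[0,0,0],0],[-1,[0,0,0],0],[-1,[0,0,0],0],[-1,[0,0,0],0],[-1,[0,0,0],0],[-1,[0,0,0],0],[-1,[0,0,0],0],[-1,[0,0,0],0],[-1,[0,0,0],0]]' 25
```

```text
clock: 5.25
eef_pos: [626.4, -185.8, 96.6]
eef_rot: [-3.14, 0.005, -0.001]
wrist_force: [-0.2, -0.0, -0.0]
finger_gap: 94.2
finger_force: 0.0
clock: 6.25
eef_pos: [628.3, -186.1, 99.9]
eef_rot: [-3.142, 0.0, -0.0]
wrist_force: [-0.2, 0.9, 1.0]
finger_gap: 33.6
finger_force: 0.1
```

```bash
python3 -m creep '[[-1,[0,0,0],0],[-1,[0,0,0],0],[-1,[0,0,0],0],[-1,[0,0,-1],0],[-1,[0,0,-3],0],[-1,[0,0,-5],0],[-1,[0,0,-7],0],[-1,[0,0,-9],0],[-1,[0,0,-11],0],[-1,[0,0,-11],0],[-1,[0,0,-11],0],[-1,[0,0,-11],0]]' 25; python3 snap.py g1
```

```text
clock: 7.45
eef_pos: [627.9, -186.0, 208.6]
eef_rot: [-3.141, 0.002, -0.0]
wrist_force: [-0.3, -0.3, -0.8]
finger_gap: 31.9
finger_force: 25.0
```

View pics/g1.png

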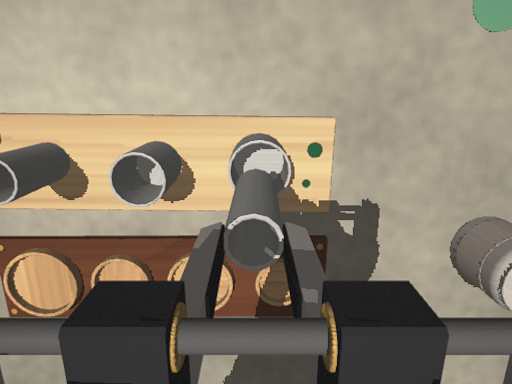

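The slim pot is held straight at (257,240), clear of the wide pot, which still stands at (261,165). Now I carry it to the slim holder.

```bash
python3 -m creep '[[-1,[-3,0.6,0],0],[-1,[-7,1.5,0],0],[-1,[-11,2.3,0],0],[-1,[-14,2.9,0],0],[-1,[-15.38,3.15,0],0],[-1,[-15.38,3.15,0],0],[-1,[-15.38,3.15,0],0],[-1,[-15.38,3.15,3],0],[-1,[-15.38,3.15,6],0],[-1,[-15.38,3.15,8],0],[-1,[-15.38,3.15,9],0],[-1,[-15.38,3.15,9.5],0]]' 25
python3 -m creep '[[-1,[0,0,0],0],[-1,[0,0,0],0],[-1,[0,0,0],0]]'
```

```text
clock: 8.7
eef_pos: [474.9, -217.3, 114.0]
eef_rot: [-3.141, 0.001, 0.001]
wrist_force: [-0.6, 1.0, -0.2]
finger_gap: 32.1
finger_force: 25.0
clock: 9.0
eef_pos: [475.0, -217.8, 115.8]
eef_rot: [3.141, -0.001, 0.0]
wrist_force: [-0.1, -1.1, -0.6]
finger_gap: 32.1
finger_force: 25.0
```

```bash
python3 -m creep '[[-1,[0,0,0.6],0],[-1,[0,0,1.0],0],[-1,[0,0,1.3],0],[-1,[0,0,1.45],0],[-1,[0,0,1.5],0],[-1,[0,0,1.5],0],[-1,[0,0,1.5],0],[-1,[0,0,1.5],0]]'
python3 -m creep '[[-1,[0,0,0.05],0],[-1,[0,0,0.1],0],[-1,[0,0,0.1],0],[-1,[0,0,0.1],0]]'
```

```text
clock: 9.8
eef_pos: [474.6, -217.6, 100.0]
eef_rot: [3.142, -0.0, -0.0]
wrist_force: [0.6, -0.4, -0.9]
finger_gap: 32.3
finger_force: 25.0
clock: 10.2
eef_pos: [475.0, -217.8, 99.8]
eef_rot: [3.141, -0.001, -0.0]
wrist_force: [-0.2, 1.1, 6.9]
finger_gap: 32.3
finger_force: 25.0
```

```bash
python3 -m creep '[[0,[0,0,0],0],[1,[0,0,0],0],[1,[0,0,0],0],[1,[0,0,0],0],[1,[0,0,0],0],[1,[0,0,-2],0],[1,[0,0,-5],0],[1,[0,0,-9],0],[1,[0,0,-13],0],[1,[0,0,-13],0],[1,[0,0,-13],0],[1,[0,0,-13],0]]'; python3 snap.py g2
python3 -m creep '[[1,[4,-0.7,0],0],[1,[8,-1.4,0],0],[1,[12,-2.1,0],0],[1,[15.55,-2.73,0],0],[1,[15.55,-2.73,0],0],[1,[15.55,-2.73,3],0],[1,[15.55,-2.73,7],0],[1,[15.55,-2.73,10],0],[1,[15.55,-2.73,10],0],[1,[15.55,-2.73,10],0],[1,[15.55,-2.73,10],0]]'; python3 snap.py g3;  python3 - <<'E'
import cv2,numpy as np
cv2.imwrite("pics/mg.png",cv2.resize(np.hstack([cv2.imread("pics/g2.png"),cv2.imread("pics/g3.png")]),(800,300)))
E
```

```text
clock: 11.4
eef_pos: [474.1, -217.4, 227.7]
eef_rot: [-3.141, 0.002, -0.0]
wrist_force: [0.5, -0.5, 0.1]
finger_gap: 94.2
finger_force: 0.0
clock: 12.55
eef_pos: [630.7, -190.7, 131.2]
eef_rot: [3.141, -0.003, -0.0]
wrist_force: [-0.5, -0.7, 0.5]
finger_gap: 94.3
finger_force: 0.0
```

View pics/mg.png

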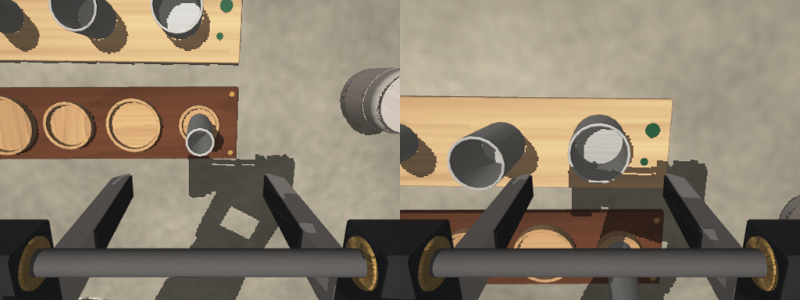

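Left half: the slim pot stands in its holder, rim at (200,142). Right half: the wide pot is now empty, rim near (600,152), between the open fingers.

```bash
python3 - <<'E'
from h import *
import pickle
P=pickle.load(open("g3.pkl","rb"))[0]; print(plane(P,(256,194.6),72))
P=pickle.load(open("g2.pkl","rb"))[0]; print(plane(P,(256,182),128)); print(manip.read_state()["eef_pos"])
E
python3 -m creep '[[1,[0,0,3],0],[1,[0,0,6],0],[1,[0,0,8],0],[1,[0,0,8.2],0],[1,[0,0,8.2],0],[-1,[0,0,8.2],0],[-1,[0,0,8.2],0],[-1,[0,0,8.2],0],[-1,[0,0,8.2],0],[-1,[0,0,8.2],0],[-1,[0,0,8.2],0],[-1,[0,0,8.2],0]]' 25
python3 -m creep '[[-1,[0,0,0],0],[-1,[0,0,0],0],[-1,[0,0,0],0],[-1,[0,0,0],0]]' 25
```

```text
[ 631.87898215 -192.12191771   72.        ]
[ 474.57952083 -219.01710917  128.        ]
[ 630.71980587 -190.6806773   131.13324281]
clock: 13.8
eef_pos: [630.3, -190.6, 47.5]
eef_rot: [3.141, -0.001, -0.0]
wrist_force: [-1.4, -1.1, 5.6]
finger_gap: 62.8
finger_force: 25.0
clock: 14.2
eef_pos: [630.3, -190.6, 47.5]
eef_rot: [3.141, -0.001, -0.0]
wrist_force: [-1.5, -1.7, 6.9]
finger_gap: 63.3
finger_force: 25.0
```

```bash
python3 -m creep '[[-1,[0,0,-1],0],[-1,[0,0,-3],0],[-1,[0,0,-6],0],[-1,[0,0,-9],0],[-1,[0,0,-11],0],[-1,[0,0,-11],0],[-1,[0,0,-11],0]]' 25
python3 -m creep '[[-1,[-3,-2,0],0],[-1,[-6,-6,0],0],[-1,[-9,-10,0],0],[-1,[-12,-14,0],0],[-1,[-15,-18,0],0],[-1,[-15.65,-22,0],0],[-1,[-15.65,-25,0],0],[-1,[-15.65,-27.3,0],0],[-1,[-15.65,-27.3,0],0],[-1,[-15.65,-27.3,0],0],[-1,[-15.65,-27.3,0],0]]'
python3 -m creep '[[-1,[0,0,3],0],[-1,[0,0,6],0],[-1,[0,0,8],0],[-1,[0,0,8.5],0],[-1,[0,0,8.5],0],[-1,[0,0,8.5],0],[-1,[0,0,8.5],0]]'
```

```text
clock: 14.9
eef_pos: [629.7, -190.2, 156.1]
eef_rot: [-3.141, 0.001, -0.0]
wrist_force: [0.5, -0.7, -1.7]
finger_gap: 63.0
finger_force: 25.0
clock: 16.0
eef_pos: [473.3, 81.9, 156.2]
eef_rot: [3.141, 0.001, -0.001]
wrist_force: [0.6, -0.4, -2.9]
finger_gap: 63.6
finger_force: 25.0
clock: 16.7
eef_pos: [474.2, 82.6, 73.0]
eef_rot: [-3.141, -0.002, -0.0]
wrist_force: [0.6, 0.3, -0.8]
finger_gap: 63.0
finger_force: 25.0
```

```bash
python3 -m creep '[[-1,[0,0,0.8],0],[-1,[0,0,1.4],0],[-1,[0,0,1.8],0],[-1,[0,0,2.0],0],[-1,[0,0,2.05],0],[-1,[0,0,2.05],0],[-1,[0,0,2.05],0]]'
python3 -m creep '[[-1,[0,0,0.05],0],[-1,[0,0,0.1],0],[-1,[0,0,0.1],0],[-1,[0,0,0.1],0]]'
```

```text
clock: 17.4
eef_pos: [473.6, 82.7, 51.7]
eef_rot: [-3.142, -0.0, -0.0]
wrist_force: [-3.1, 0.4, 3.0]
finger_gap: 63.5
finger_force: 25.0
clock: 17.8
eef_pos: [473.7, 82.7, 51.4]
eef_rot: [-3.142, -0.0, -0.0]
wrist_force: [-8.0, -0.5, 15.2]
finger_gap: 63.0
finger_force: 25.0
```

```bash
python3 -m creep '[[0.9,[0,0,0],0],[1,[0,0,0],0],[1,[0,0,0],0],[1,[0,0,0],0],[1,[0,0,-3],0],[1,[0,0,-7],0],[1,[0,0,-10],0],[1,[0,0,-12],0],[1,[0,0,-12],0],[1,[0,0,-12],0],[1,[0,0,-12],0]]'; python3 snap.py g4
python3 -m creep '[[1,[4,4,0],0],[1,[7,7,0],0],[1,[10,10,0],0],[1,[13,13,0],0],[1,[15.15,15.65,0],0],[1,[15.15,15.65,0],0],[1,[15.15,15.65,0],0],[1,[15.15,15.65,0],0],[1,[15.15,15.65,0],0]]'; python3 snap.py g5;  python3 - <<'E'
import cv2,numpy as np
cv2.imwrite("pics/mg2.png",cv2.resize(np.hstack([cv2.imread("pics/g4.png"),cv2.imread("pics/g5.png")]),(800,300)))
E
```

```text
clock: 18.9
eef_pos: [473.0, 82.6, 169.1]
eef_rot: [3.141, 0.002, -0.0]
wrist_force: [0.2, -1.2, -0.5]
finger_gap: 94.2
finger_force: 0.0
clock: 19.85
eef_pos: [624.7, -73.0, 170.6]
eef_rot: [-3.142, 0.0, 0.001]
wrist_force: [-0.9, -0.6, -0.1]
finger_gap: 94.3
finger_force: 0.0
```

View pics/mg2.png

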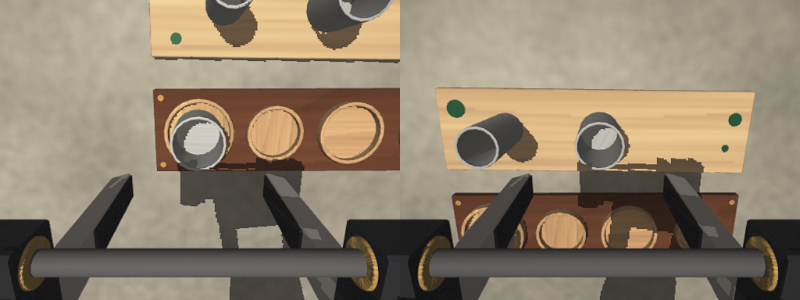

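Left: the wide pot sits in the largest holder, rim at (199,142). Right: the middle pot is at (600,145), between the fingers.

```bash
python3 - <<'E'
from h import *
import pickle
P=pickle.load(open("g4.pkl","rb"))[0]; print(plane(P,(254.7,181.8),76))
E
python3 -m creep '[[1,[0.08,0.1,3],0],[1,[0.08,0.1,6],0],[1,[0.08,0.1,9],0],[1,[0.08,0.1,11.05],0],[1,[0.08,0.1,11.05],0],[1,[0.08,0.1,11.05],0],[-1,[0.08,0.1,11.05],0],[-1,[0.08,0.1,11.05],0],[-1,[0.08,0.1,11.05],0],[-1,[0.08,0.1,11.05],0],[-1,[0.08,0.1,11.05],0],[-1,[0.08,0.1,11.05],0]]' 25
python3 -m creep '[[-1,[0,0,0],0],[-1,[0,0,0],0],[-1,[0,0,0],0],[-1,[0,0,0],0],[-1,[0,0,0],0]]' 25
python3 -m creep '[[-1,[0,0,-1],0],[-1,[0,0,-3],0],[-1,[0,0,-6],0],[-1,[0,0,-9],0],[-1,[0,0,-11],0],[-1,[0,0,-11],0],[-1,[0,0,-11],0],[-1,[0,0,-11],0]]' 25
```

```text
[475.35026641  82.09491238  76.        ]
clock: 21.1
eef_pos: [625.9, -74.8, 60.1]
eef_rot: [-3.142, -0.0, -0.0]
wrist_force: [0.9, 0.5, 1.5]
finger_gap: 54.9
finger_force: 25.0
clock: 21.6
eef_pos: [625.9, -74.8, 60.1]
eef_rot: [-3.142, -0.0, -0.0]
wrist_force: [-0.2, 1.3, 2.8]
finger_gap: 54.3
finger_force: 25.0
clock: 22.4
eef_pos: [625.2, -74.7, 168.3]
eef_rot: [-3.141, 0.002, -0.0]
wrist_force: [-0.4, 0.3, -0.8]
finger_gap: 54.7
finger_force: 25.0
```

```bash
python3 -m creep '[[-1,[-3,0.8,0],0],[-1,[-7,1.9,0],0],[-1,[-11,3,0],0],[-1,[-14,4,0],0],[-1,[-15.13,4.3,0],0],[-1,[-15.13,4.3,0],0],[-1,[-15.13,4.3,0],0],[-1,[-15.13,4.3,3],0],[-1,[-15.13,4.3,6],0],[-1,[-15.13,4.3,8],0],[-1,[-15.13,4.3,8.5],0],[-1,[-15.13,4.3,8.5],0]]' 25
python3 -m creep '[[-1,[0,0,0],0],[-1,[0,0,0],0],[-1,[0,0,0],0]]'
```

```text
clock: 23.6
eef_pos: [475.0, -117.5, 84.5]
eef_rot: [-3.141, 0.001, 0.001]
wrist_force: [0.7, 0.8, -1.0]
finger_gap: 54.6
finger_force: 25.0
clock: 23.9
eef_pos: [475.0, -117.9, 85.7]
eef_rot: [3.141, -0.001, -0.0]
wrist_force: [0.4, -0.0, -2.2]
finger_gap: 54.4
finger_force: 25.0
```

```bash
python3 -m creep '[[-1,[0,0,0.8],0],[-1,[0,0,1.4],0],[-1,[0,0,1.8],0],[-1,[0,0,2.0],0],[-1,[0,0,2.05],0],[-1,[0,0,2.05],0],[-1,[0,0,2.05],0]]'
python3 -m creep '[[-1,[0,0,0.05],0],[-1,[0,0,0.1],0],[-1,[0,0,0.1],0],[-1,[0,0,0.1],0]]'
```

```text
clock: 24.6
eef_pos: [474.7, -117.8, 64.6]
eef_rot: [3.142, -0.0, 0.0]
wrist_force: [0.4, 0.4, -2.0]
finger_gap: 54.9
finger_force: 25.0
clock: 25.0
eef_pos: [474.9, -117.8, 64.0]
eef_rot: [3.141, -0.001, -0.0]
wrist_force: [-0.7, 1.2, 5.3]
finger_gap: 55.0
finger_force: 25.0
```

```bash
python3 -m creep '[[0.8,[0,0,0],0],[1,[0,0,0],0],[1,[0,0,0],0],[1,[0,0,0],0],[1,[0,0,-3],0],[1,[0,0,-7],0],[1,[0,0,-10],0],[1,[0,0,-12],0],[1,[0,0,-12],0],[1,[0,0,-12],0],[1,[0,0,-12],0]]'; python3 snap.py g6
python3 -m creep '[[1,[4,-4,0],0],[1,[7,-7,0],0],[1,[10,-11,0],0],[1,[13,-14,0],0],[1,[15.36,-16.93,0],0],[1,[15.36,-16.93,0],0],[1,[15.36,-16.93,0],0],[1,[15.36,-16.93,0],0],[1,[15.36,-16.93,0],0]]'; python3 snap.py g7;  python3 - <<'E'
import cv2,numpy as np
cv2.imwrite("pics/mg3.png",cv2.resize(np.hstack([cv2.imread("pics/g6.png"),cv2.imread("pics/g7.png")]),(800,300)))
E
```

```text
clock: 26.1
eef_pos: [474.0, -117.7, 182.1]
eef_rot: [-3.141, 0.002, -0.0]
wrist_force: [-0.6, -0.4, 0.3]
finger_gap: 93.7
finger_force: 0.0
clock: 27.05
eef_pos: [627.8, 50.5, 183.6]
eef_rot: [3.142, 0.0, -0.001]
wrist_force: [0.4, -0.1, -0.6]
finger_gap: 93.9
finger_force: 0.0
```

View pics/mg3.png

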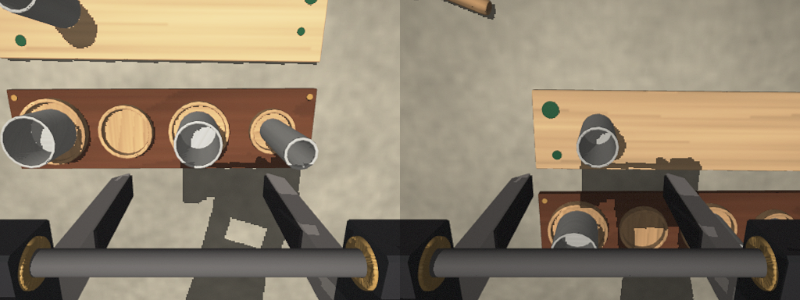

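Left: the middle pot stands in its holder (rim at (199,146)) between the slim and wide pots, with the tall holder empty at (126,133). Right: the tall pot is at (600,148), between the fingers.

```bash
python3 -m creep '[[1,[0.05,-0.07,3],0],[1,[0.05,-0.07,6],0],[1,[0.05,-0.07,9],0],[1,[0.05,-0.07,10.55],0],[1,[0.05,-0.07,10.55],0],[1,[0.05,-0.07,10.55],0],[-1,[0.05,-0.07,10.55],0],[-1,[0.05,-0.07,10.55],0],[-1,[0.05,-0.07,10.55],0],[-1,[0.05,-0.07,10.55],0],[-1,[0.05,-0.07,10.55],0],[-1,[0.05,-0.07,10.55],0]]' 25
python3 -m creep '[[-1,[0,0,0],0],[-1,[0,0,0],0],[-1,[0,0,0],0],[-1,[0,0,0],0],[-1,[0,0,0],0]]' 25
python3 -m creep '[[-1,[0,0,-1],0],[-1,[0,0,-3],0],[-1,[0,0,-6],0],[-1,[0,0,-9],0],[-1,[0,0,-11],0],[-1,[0,0,-11],0],[-1,[0,0,-11],0],[-1,[0,0,-11],0]]' 25
```

```text
clock: 28.3
eef_pos: [628.7, 52.2, 78.0]
eef_rot: [-3.142, 0.0, -0.0]
wrist_force: [-0.3, -0.6, -0.1]
finger_gap: 49.7
finger_force: 0.0
clock: 28.8
eef_pos: [628.7, 52.2, 78.0]
eef_rot: [3.142, -0.0, -0.0]
wrist_force: [-0.4, -1.1, 1.4]
finger_gap: 45.5
finger_force: 25.0
clock: 29.6
eef_pos: [628.1, 52.2, 186.4]
eef_rot: [-3.142, 0.002, -0.0]
wrist_force: [-0.8, 0.6, -1.1]
finger_gap: 45.4
finger_force: 25.0
```

```bash
python3 -m creep '[[-1,[-3,1.4,0],0],[-1,[-7,3.2,0],0],[-1,[-11,5,0],0],[-1,[-14,6.3,0],0],[-1,[-15.5,6.98,0],0],[-1,[-15.5,6.98,0],0],[-1,[-15.5,6.98,0],0],[-1,[-15.5,6.98,3],0],[-1,[-15.5,6.98,6],0],[-1,[-15.5,6.98,8],0],[-1,[-15.5,6.98,8.5],0],[-1,[-15.5,6.98,8.5],0]]' 25
python3 -m creep '[[-1,[0,0,0],0],[-1,[0,0,0],0],[-1,[0,0,0],0]]'
```

```text
clock: 30.8
eef_pos: [473.9, -17.3, 102.4]
eef_rot: [-3.141, 0.002, 0.0]
wrist_force: [0.8, 0.6, -0.6]
finger_gap: 45.6
finger_force: 25.0
clock: 31.1
eef_pos: [474.1, -17.6, 103.7]
eef_rot: [3.141, -0.001, 0.0]
wrist_force: [0.2, 0.4, -1.4]
finger_gap: 45.6
finger_force: 25.0
```

```bash
python3 -m creep '[[-1,[0,0,0.8],0],[-1,[0,0,1.4],0],[-1,[0,0,1.8],0],[-1,[0,0,2.0],0],[-1,[0,0,2.05],0],[-1,[0,0,2.05],0],[-1,[0,0,2.05],0]]'
python3 -m creep '[[-1,[0,0,0.05],0],[-1,[0,0,0.1],0],[-1,[0,0,0.1],0],[-1,[0,0,0.1],0]]'
```

```text
clock: 31.8
eef_pos: [473.8, -17.6, 82.6]
eef_rot: [3.142, -0.0, -0.0]
wrist_force: [0.8, -0.0, -1.7]
finger_gap: 45.0
finger_force: 25.0
clock: 32.2
eef_pos: [474.0, -17.7, 81.8]
eef_rot: [3.141, -0.001, -0.0]
wrist_force: [-0.4, -0.3, 5.1]
finger_gap: 45.1
finger_force: 25.0
```

```bash
python3 -m creep '[[0.5,[0,0,0],0],[0.5,[0,0,0],0],[0.5,[0,0,0],0],[0.5,[0,0,0],0],[0.5,[0,0,-3],0],[0.5,[0,0,-7],0],[0.5,[0,0,-11],0],[1,[0,0,-15],0],[1,[0,0,-15],0],[1,[0,0,-15],0],[1,[0,0,-15],0],[1,[0,0,-15],0]]'; python3 snap.py g8
python3 - <<'E'
from h import *
o=[cv2.imread("pics/g8.png")]
o+=[cv2.resize(manip.camera(n)[y:y+150,x:x+200,::-1],(512,384)) for n,x,y in (("scene",130,150),("side",170,140))]
cv2.imwrite("pics/fin.png",cv2.resize(np.hstack(o[:3]),(800,200)))
c=np.vstack([np.hstack(o[:2]),np.hstack([o[2],o[2]*0])]); cv2.imwrite("pics/fin.png",cv2.resize(c,(800,600)))
E
```

```text
clock: 33.4
eef_pos: [473.2, -17.6, 230.1]
eef_rot: [-3.141, 0.002, -0.0]
wrist_force: [-0.2, 0.0, -0.7]
finger_gap: 93.9
finger_force: 0.0
```

View pics/fin.png

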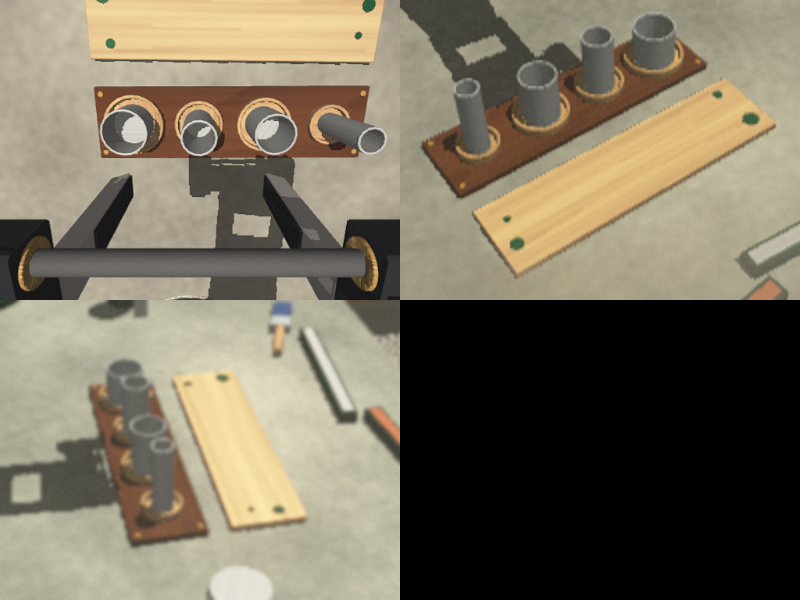

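All four pots stand in their holders in the three views. The slim one, with its rim at (467,87) in the scene crop, seems to lean slightly, so I check it by casting its rim onto the 128 mm plane.

Run:
```python
from h import *
import pickle
np.set_printoptions(precision=1,suppress=True)
for n in("g2","g6","g8"):
    P,I=pickle.load(open(n+".pkl","rb")); h=cv2.cvtColor(I,cv2.COLOR_RGB2HSV)
    m=((h[...,2]>125)&(h[...,1]<40)).astype(np.uint8); m[:100]=0;m[218:]=0
    for c in cv2.findContours(m,cv2.RETR_EXTERNAL,cv2.CHAIN_APPROX_NONE)[0]:
        e=cv2.fitEllipse(cv2.convexHull(c)) if len(cv2.convexHull(c))>=5 else None
        if e and 22<e[1][0] and e[1][1]<100 and e[1][1]<1.4*e[1][0]: print(n,np.array(e[0]),np.array(e[1]),[plane(P,e[0],z)[:2] for z in (128,110,93,76)])
S=cam("scene"); print(plane(S,(130+67*200/400,150+87/2),128), plane(S,(130+78/2,150+152/2),16))
```

```text
g2 [255.4 181.3] [35.6 37.1] [array([ 475.2, -218.4]), array([ 470.5, -218.6]), array([ 466.1, -218.7]), array([ 461.6, -218.8])]
g2 [505.  133.8] [59.3 70.8] [array([ 517.7, -433.5]), array([ 515.6, -446.6]), array([ 513.5, -459. ]), array([ 511.5, -471.3])]
g6 [386.4 195.8] [39.9 47.6] [array([ 475.6, -219.2]), array([ 470. , -226.4]), array([ 464.8, -233.3]), array([ 459.6, -240.2])]
g6 [253.2 184.7] [60.6 62.5] [array([ 484.4, -116.8]), array([ 479.5, -116.8]), array([ 474.8, -116.8]), array([ 470.2, -116.8])]
g6 [ 33.4 183.1] [68.6 73.8] [array([485.5,  50.3]), array([480.7,  62.2]), array([476.1,  73.4]), array([471.6,  84.6])]
g8 [478.1 180.1] [37.2 43. ] [array([ 474.8, -219.7]), array([ 470.1, -231.9]), array([ 465.8, -243.3]), array([ 461.4, -254.8])]
g8 [254.2 176.1] [46.2 47.5] [array([478.4, -17.6]), array([474. , -17.7]), array([469.8, -17.7]), array([465.6, -17.8])]
g8 [352.7 171.3] [51.4 55.7] [array([ 482.9, -105.9]), array([ 478.7, -111.3]), array([ 474.8, -116.3]), array([ 470.9, -121.4])]
g8 [157.9 168.9] [57.1 61.8] [array([485. ,  68.5]), array([480.9,  73.5]), array([477.1,  78.3]), array([473.3,  83.1])]
[ 475.8 -217.   128. ] [ 485.7 -223.8   16. ]
```

Every rim lies over its holder centre to within 2 mm at its full standing height, so all four pots are upright and seated. The arm is clear of everything.

```bash
python3 -c "from cell import manip; print(manip.sign_off())"
```

```text
the job is handed in; nothing more can be done
None
```

I moved all four pots upright into their matching holders, pulling the slim one out of the wide one first, left the paint tin and tumbler where they stood, and handed the job in at about 33.5 s.

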